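# Tare the carat balance behind its draught cover

### The job

Tare the little carat balance with the weighing dish standing on its pan: hook a fingertip behind the upturned lip of the sliding draught cover and draw the cover forward until it is fully shut, then, with it shut, press the long tare bar right down and let it come up, and finally push the cover all the way back to its rear stop so that stones can be put in. Work with the fingertips only: do not pinch the lip, do not press the small round power key behind the display, and leave the dish and everything else on the bench where it stands.

Things in the scene. Friction and masses are not known exactly. Their poses are not given: they have to be found in the camera images.
- balance: white carat balance, fixed, 156 mm deep (x -78 to +78), 146 wide (y -76 to +70). Origin on the bench; +x to its back, +y its left. Right: control housing, y -76 to -20, top z=110 mm, with display and keys. Left: open-topped weighing chamber x -78 to +12, y -20 to +70, walls to z=118, floor 60; rear housing behind it as high. Rails (y -20 to -10, +60 to +70, tops z=127), rear stop x +75 to +78
- cover (a joint): slide of the flat draught cover along the rails on top of the chamber, m: 0 = fully shut (forward, to the front), 0.062 = fully open (rear stop). Glazed dark steel frame, 90 mm along the rails, 75 wide, 4 thick, top face 123 mm above the bench; stays where left, slides with about 1.5 N, guided so that it cannot lift or turn
- lip (a point): middle of the cover's upturned lip, an upright dark steel strip at the cover's front edge: 60 mm wide (balance's y), 6 thick (x), z = 123 to 140 mm; this point is mid-thickness, 131 mm above the bench; shut, at x=-75, y=+25 mm in the balance's frame; axes as the balance's. Behind it 84 mm of cover; in front of it the open chamber, or, when shut, free space before the balance
- tare_bar (a joint): travel of the tare bar, in m: 0 = up, 0.004 = fully down; a spring returns it; it starts to yield at about 1.5 N and is fully down at 5 N, then meets a hard stop
- tare_bar_top (a point): middle of the top face of the tare bar, the long key at the front of the control housing: 36 mm wide (balance's y), 14 deep, 6 mm proud of the housing, 116 mm above the bench; in the balance's frame at x=-52, y=-48.5 mm
- power_key (a joint): travel of the power key, in m: 0 = up, 0.004 = down; to be left alone
- power_key_top (a point): middle of the top face of the small round power key at the back of the control housing, diameter 15 mm, 116 mm above the bench; in the balance's frame at x=+54, y=-48.5 mm
- pan (a point): middle of the top of the round steel pan, diameter 62 mm, in the chamber, 68.5 mm above the bench; in the balance's frame at x=-35, y=+25 mm
- dish_mid (a point): centre, half-way up, of the small loose aluminium weighing dish on the pan: an open bowl, diameter 48 mm, 15 mm high, about 30 g, its rim about 84 mm above the bench; its own z is up
- tweezers: steel tweezers, 121 mm long, 12 mm high, lying right of the balance; origin under the middle. A bystander
- oil_stone: grey oilstone in a wooden base, 108 x 44 mm, 24 mm high; origin under the middle. A bystander
- pale_carton: pale blue carton with a lid, 62 x 48 mm, 40 mm high; origin under the middle. A bystander
- ring_clamp: wooden ring clamp, 113 mm long, 30 wide, 20 high, lying right of the balance; origin under the middle. A bystander

How it is judged:
By the outcome, as a careful person would: the job done as asked, in the order asked, and still so for the second after the job is handed in, with the robot touching nothing.
It also fails if it takes over 46 s, if anything falls off the work surface, if the arm or the gripper's body presses on something with over 40 N, if the wrist force passes 120 N, or if a joint passes its speed limit or range.

### The arm

A 6-joint arm with a two-finger parallel gripper is mounted at the origin on a cart in front of the work surface, level with it; the furniture and walls round the work are solid. World frame = base frame: x ahead of the robot, y to its left, z up, the work surface at z = 0. Lengths are in m, angles in rad, forces in N, time in s.
With the tool pointing down it reaches from about 0.375 to 0.975 m from the base axis. Payload 3.8 kg.
Tool frame: the origin (TCP) lies where the fingers leave the gripper's body, on its centre line; the fingertips stand 73 mm ahead of it and the grasp point (between the pads) lies 54 mm ahead of it; z points along the fingers, y is the line along which they close (so a half turn about z gives the same grasp; the last joint's range is limited). The gripper opens to 85 mm and grips with 20 to 120 N. Pads are 22 mm wide; open, the fingers measure 114 mm over their backs; the gripper's body (76 mm by 85 mm) begins 54 mm behind the grasp point. The pads swing forward as they close: fully open they stand 13 mm farther back than shut.
Start: joints at [0.655, 0.264, 1.604, -0, 1.274, -0.037], TCP at [0.52, 0.431, 0.304] pointing down, gripper open.
Joint ranges: [-2.63, 2.63], [-0.94, 2.18], [0.31, 2.57], [-1.31, 4.45], [0, 2.66], [-2.55, 2.55]. Speed limits (rad/s): [2.57, 2.57, 3.14, 3.14, 3.14, 3.14].

### API

Orientations are given as a rotation vector (axis times angle).
In Python, from workcell import read_state, viewer, bot gives the robot as it stands.
- The arm moves only by the tool jog_arm, never from a script. Its argument "increments" is a list that holds one entry, the list of rows, each a list of 7 numbers: the shift along the tool's x, y, z in units of 30 mm (1.0 is 30 mm), then the turn, a rotation vector about the tool's x, y, z in units of 6 degrees (1.0 is 6 degrees), then the opening, from -1 (shut) to 1 (fully open). A call has exactly 5 rows; each row shifts and turns the commanded pose from where the row before left it, along the tool's axes as they then stand; what a row does not reach is not made up. A row lasts 1/12 s, in which the tool goes at most 41.7 mm and 7.16 degrees, less where a joint would pass 70% of its speed; a pose out of reach is approached as far as the arm can. A call is refused whole if a number of a shift passes 1 or a number of a turn 1, either way. A call with a gripper value outside its range is refused whole. The fingers move at their own pace and stop on an object; "force" is the grip in N (left out, the last holds). Time passes only in rows, so rows that do not move let the fingers close, or fill a call up. It gives the time, the measured TCP pose, the force, the opening and the grip force at its end, in the units of the state.
- read_state(): the state, without advancing time (a new reading comes with each control period).
- viewer.read_camera(name): name is "side" or "top"; returns (picture, depth): 480x640x3 uint8, blue, green, red; 480x640 float32, m along the optical axis (not along the pixel's ray), 0 where there is no reading.
- viewer.camera_params(name): a dict with "fx", "fy", "cx", "cy" (pixels), "R" (3x3) and "t" (3): a world point X has camera coordinates R X + t. Camera axes: x right, y down, z forward; pixel columns grow to the right and rows downward; lengths in m; the calibration is good to about 2 mm. A picture is of the moment at which its call begins. camera_params takes no time and is no camera call.
- bot.finish_job(): hands the job in; it is judged then, once.
The state is a dict: "time": time; "q": joint angles; "joint_vel": joint speeds; "joint_torque": joint torques, N m; "tool_pos": TCP position; "tcp_rot": TCP orientation; "wrist_force": force on the tool from outside, world axes, zero at the start; "torque": the same for the moment, N m; "width": opening from 0.0 (shut) to 1.0 (fully open); "grip_force": force on a finger pad.
Only numpy, scipy, OpenCV 4.12 (cv2) and the standard library are available. Lean on these libraries where they do the work, as an engineer would, in place of code of your own. Each camera call takes 0.05 s, during which the arm holds its last target. There are 200 camera calls.

## Working session

There is one attempt and no reset: what is moved stays moved. The work goes in short steps, Python scripts to look and compute and a tool call to move; the robot and the scene stay as the last step left them, time stands still between calls to the robot, and variables do not carry over. Pictures are saved under pics/ and viewed, at most 10 in all, crops included, and the job is handed in when it is done.

Besides the shell and the picture viewer there is one more tool, called after "Request:" as name(argument=value, ...), one argument or row to a line, values as JSON. jog_arm: Moves the arm, as the interface text tells. Its arguments: {"type":"object","properties":{"increments":{"type":"array","items":{"type":"array","items":{"type":"array","items":{"type":"number"}}}},"force":{"type":"number"}},"required":["increments"]}

```bash
mkdir -p pics; ls; python3 - <<'E'
from workcell import read_state, viewer
import cv2,numpy as np
s=read_state();print(s)
for n in("top","side"):
    p,d=viewer.read_camera(n);cv2.imwrite(f"pics/{n}0.png",p);np.save(f"{n}0.npy",d)
    print(viewer.camera_params(n))
E
```

```text
pics
{'time': 0.0, 'q': array([ 6.55082663e-01,  2.64765319e-01,  1.60541951e+00,  2.60549639e-05,
        1.27371556e+00, -3.68749269e-02]), 'joint_vel': array([-0.0015314 , -0.00062467,  0.00070173, -0.00017776,  0.00076569,
       -0.00135392]), 'joint_torque': array([ 1.46173581e-03, -5.15112090e+01, -3.67314148e+01,  1.17588907e-04,
        1.27858677e-02,  1.50156762e-06]), 'tool_pos': array([0.5192649 , 0.43033663, 0.30252908]), 'tcp_rot': array([-1.33602836, -2.84215348,  0.00320248]), 'wrist_force': array([-0.6760324 , -0.30223547, -0.670725  ]), 'torque': array([ 0.03058879, -0.0212906 , -0.03910685]), 'grip_force': 0.0, 'width': 1.0043439399131975}
{'fx': 572.1742090513876, 'fy': 572.1742090513876, 'cx': 317.1057160223017, 'cy': 243.65005801494246, 'R': array([[ 0.01357949, -0.99973222,  0.01873728],
       [-0.98476081, -0.01662076, -0.17311815],
       [ 0.17338322, -0.01610088, -0.98472281]]), 't': array([0.09559653, 0.52464682, 1.2580576 ])}
{'fx': 476.76367893332707, 'fy': 476.76367893332707, 'cx': 311.33196478610404, 'cy': 241.16218894812965, 'R': array([[ 0.70095321, -0.71320644,  0.00108026],
       [-0.5040377 , -0.49644856, -0.7067424 ],
       [ 0.50458952,  0.49484887, -0.70747015]]), 't': array([-0.26214031,  0.39853885,  0.70470111])}
```

View pics/top0.png

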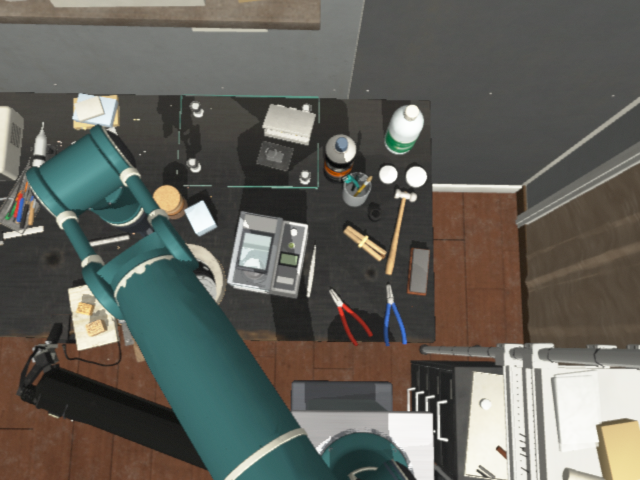

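View pics/side0.png

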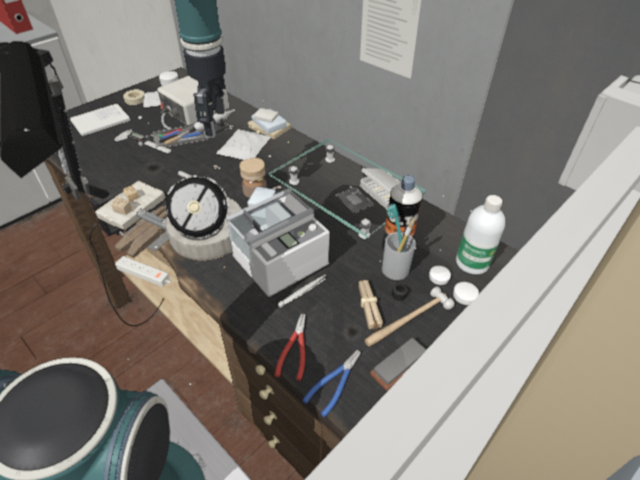

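The balance is at about (268,255) in the top view and (280,240) in the side view. A glass shelf on posts stands behind it at top (180–320, 95–187), and a round lamp or magnifier stands to its left. I'll enlarge both.

```bash
python3 - <<'E'
import cv2,numpy as np
a=cv2.imread("pics/top0.png")[200:305,215:325];b=cv2.imread("pics/side0.png")[175:305,215:345]
a=cv2.resize(a,None,fx=5,fy=5,interpolation=2)[:525];b=cv2.resize(b,None,fx=5,fy=5,interpolation=2)
cv2.imwrite("pics/topc.png",cv2.resize(a,None,fx=1,fy=1));cv2.imwrite("pics/sidec.png",b[:600])
E
```

```text
(no output)
```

View pics/topc.png

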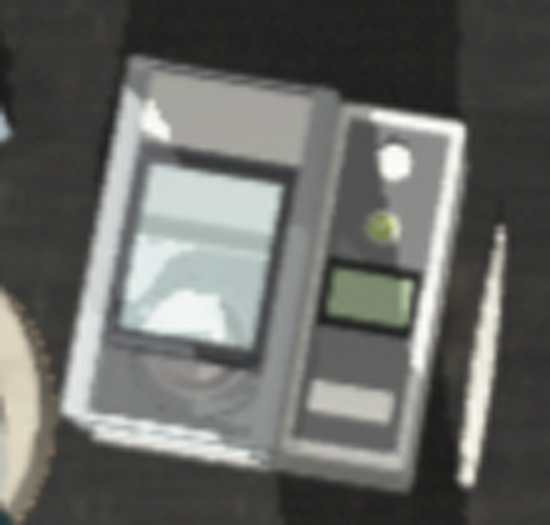

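View pics/sidec.png

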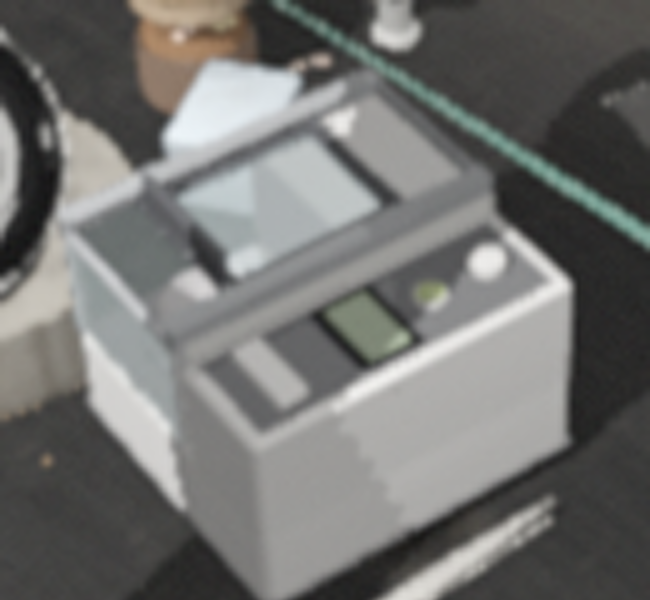

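The cover is about half open. The lip front edge runs (112,340)–(258,365) in the top crop and the cover's rear edge (150,152)–(297,170). The tare bar is at (350,401) and the power key at (395,161). Next I fit the balance pose.

```bash
cat > h.py <<'E'
import numpy as np
from workcell import read_state, viewer
from scipy.optimize import least_squares
from scipy.spatial.transform import Rotation as Ro
C={n:viewer.camera_params(n) for n in("top","side")}
def proj(n,X):
    c=C[n];P=np.atleast_2d(X)@c["R"].T+c["t"];return P[:,:2]/P[:,2:]*c["fx"]+[c["cx"],c["cy"]]
def w(p,b):
    a=p[2];c,s=np.cos(a),np.sin(a);b=np.atleast_2d(b)/1000
    return np.c_[p[0]+c*b[:,0]-s*b[:,1],p[1]+s*b[:,0]+c*b[:,1],b[:,2]]
def cloud(n,d):
    c=C[n];v,u=np.mgrid[:480,:640];P=np.stack([(u-c["cx"])/c["fx"]*d,(v-c["cy"])/c["fy"]*d,d],-1)
    return (P-c["t"])@c["R"]
E
python3 - <<'E'
from h import *
T=[((350,401),(-52,-48.5,116)),((395,161),(54,-48.5,116)),((408,488),(-78,-76,110)),((465,122),(78,-76,110))]
S=[((487,262),(54,-48.5,116)),((270,372),(-52,-48.5,116)),((262,440),(-78,-76,110)),((572,285),(78,-76,110))]
o=[("top",np.array(a)/5-.4+[215,200],b) for a,b in T]+[("side",np.array(a)/5-.4+[215,175],b) for a,b in S]
f=lambda p:np.concatenate([proj(n,w(p,b)+[0,0,p[3]])[0]-a for n,a,b in o])
r=least_squares(f,[.65,.1,-.1,0],x_scale=[.01,.01,.1,.01]);p=r.x;print(p,r.fun.round(1))
for n,s in(("top",T),("side",S)):
  r1=least_squares(lambda q:np.concatenate([proj(n,w(q,b))[0]-a for m,a,b in o if m==n]),p[:3]);print(n,r1.x,abs(r1.fun).max())
np.save("p.npy",p[:3])
inv=lambda uv:np.array(uv)*5+2
for d in(0,.02,.025,.03,.035,.04,.062):
  D=d*1000
  print(d,(inv(proj("top",w(p,[(-78+D,-5,140),(-78+D,55,140),(12+D,-12.5,123),(12+D,62.5,123)]))-[215,200])).round().tolist(),inv(proj("side",w(p,[(12+D,-12.5,123),(-78+D,55,140),(-78+D,-5,140)]))-[215,175]).round().tolist())
for n in("top","side"):
  P=cloud(n,np.load(n+"0.npy")); P=P.reshape(-1,3)
  m=(P[:,2]>.02)&(P[:,2]<.45)&(abs(P[:,0]-p[0])<.3)&(abs(P[:,1]-p[1])<.3);Q=P[m]
  g={}
  for q in Q:
    k=(int(np.floor((q[0]-p[0])/.04)),int(np.floor((q[1]-p[1])/.04)));g[k]=max(g.get(k,0),q[2])
  print(n,"rows x high->low, cols y +.28..-.28 (mm)")
  for i in range(7,-8,-1): print("%.2f"%(p[0]+i*.04),[int(1000*g.get((i,j),0)) for j in range(7,-8,-1)])
E
```

```text
[ 4.88659464e-01  2.11891370e-01 -1.49234674e-01  3.44438893e-04] [ 0.5  0.7 -0.1  0.4 -0.4 -2.3  0.3  0.1  0.2 -0.9 -0.1 -0.4 -1.8  2.4
  0.7 -0.8]
top [ 0.48795419  0.21211915 -0.14818332] 1.9881022669666777
side [ 0.48970336  0.21212858 -0.15055771] 2.201706390606603
0 [[236.0, 442.0], [94.0, 419.0], [294.0, 241.0], [121.0, 213.0]] [[352.0, 239.0], [69.0, 208.0], [147.0, 292.0]]
0.02 [[245.0, 395.0], [103.0, 372.0], [303.0, 196.0], [130.0, 167.0]] [[392.0, 219.0], [113.0, 188.0], [191.0, 270.0]]
0.025 [[247.0, 383.0], [105.0, 360.0], [305.0, 185.0], [132.0, 156.0]] [[402.0, 215.0], [123.0, 183.0], [202.0, 265.0]]
0.03 [[249.0, 372.0], [107.0, 348.0], [307.0, 173.0], [134.0, 145.0]] [[412.0, 210.0], [134.0, 178.0], [213.0, 260.0]]
0.035 [[251.0, 360.0], [110.0, 336.0], [309.0, 162.0], [136.0, 133.0]] [[422.0, 205.0], [144.0, 174.0], [224.0, 254.0]]
0.04 [[253.0, 348.0], [112.0, 325.0], [311.0, 151.0], [139.0, 122.0]] [[432.0, 200.0], [155.0, 169.0], [235.0, 249.0]]
0.062 [[263.0, 297.0], [122.0, 273.0], [320.0, 101.0], [148.0, 73.0]] [[474.0, 179.0], [201.0, 148.0], [281.0, 226.0]]
[... 1223 characters left out ...]
, 165, 164, 87, 0]
0.61 [0, 84, 85, 80, 41, 0, 0, 0, 0, 0, 0, 166, 174, 169, 23]
0.57 [0, 318, 84, 73, 42, 0, 126, 124, 0, 0, 0, 0, 0, 21, 22]
0.53 [0, 314, 402, 449, 40, 0, 128, 124, 128, 116, 109, 0, 20, 22, 0]
0.49 [0, 402, 447, 449, 51, 0, 126, 123, 127, 113, 108, 0, 0, 21, 21]
0.45 [0, 0, 449, 449, 302, 103, 139, 138, 127, 113, 0, 0, 0, 0, 0]
0.41 [0, 0, 160, 170, 168, 141, 126, 139, 126, 117, 0, 0, 0, 0, 0]
0.37 [31, 48, 160, 170, 170, 129, 0, 0, 107, 109, 0, 0, 0, 0, 0]
0.33 [39, 46, 136, 155, 139, 0, 0, 0, 0, 0, 0, 0, 0, 0, 0]
0.29 [24, 23, 21, 0, 0, 0, 0, 0, 0, 0, 0, 0, 0, 0, 0]
0.25 [449, 449, 0, 0, 0, 0, 0, 0, 0, 0, 0, 0, 0, 0, 0]
0.21 [0, 0, 0, 0, 0, 0, 0, 0, 0, 0, 0, 0, 0, 0, 0]
```

```bash
cat >> h.py <<'E'
p=np.load("p.npy")
def inb(P):
    c,s=np.cos(p[2]),np.sin(p[2]);d=P[...,:2]-p[:2]
    return np.stack([(c*d[...,0]+s*d[...,1])*1000,(-s*d[...,0]+c*d[...,1])*1000,P[...,2]*1000],-1)
def tip():
    s=read_state();R=Ro.from_rotvec(s["tcp_rot"]);T=s["tool_pos"]+R.apply([0,0,.073])
    X=R.as_matrix()[:,0];return s,inb(T),np.degrees(np.arctan2(X[1],X[0])-p[2]),np.degrees(np.arccos(-R.as_matrix()[2,2]))
def go(*t):
    s,b,a,tl=tip();R=Ro.from_rotvec(s["tcp_rot"])
    d=R.inv().apply(w(p,t)[0]-inb_w(b))*1000/30
    print("t %.2f"%s["time"],"tip",b.round(1),"xang %.1f tilt %.1f"%(a,tl),"F",s["wrist_force"].round(1),"units to go",d.round(2))
def inb_w(b): return w(p,b)[0]
E
python3 - <<'E'
from h import *
for n in("top","side"):
  b=inb(cloud(n,np.load(n+"0.npy")))
  m=(b[...,2]>(137 if n=="top" else 131))&(b[...,2]<150)&(abs(b[...,0])<90)&(b[...,1]>-9)&(b[...,1]<59)
  q=b[m];print(n,len(q),np.percentile(q,[5,25,50,75,95],axis=0).round(1).tolist())
  m=(abs(b[...,0])<77)&(b[...,1]>-74)&(b[...,1]<-22)&(b[...,2]>90);print("housing z",np.median(b[m][:,2]))
go(-25,25,170)
E
```

```text
top 67 [[-44.7, -0.4, 137.3], [-43.7, 9.9, 138.5], [-42.5, 24.6, 139.3], [-40.9, 39.6, 141.1], [-39.3, 51.4, 142.6]]
housing z 110.48054883667363
side 91 [[-45.8, -1.1, 131.9], [-44.8, 8.8, 134.7], [-43.4, 23.6, 136.4], [-41.8, 39.3, 137.4], [-39.7, 51.4, 138.9]]
housing z 108.54631858146041
t 0.10 tip [ -2.3 220.5 229.7] xang 138.2 tilt 0.1 F [ 0.4 -0.7  0.3] units to go [-3.78 -5.36  2.  ]
```

Request:
jog_arm(
  increments=[
    [[-0.63, -0.9, 0.1, 0, 0, 0, -1], [-0.63, -0.9, 0.1, 0, 0, 0, -1], [-0.63, -0.9, 0.1, 0, 0, 0, -1], [-0.63, -0.9, 0.1, 0, 0, 0, -1], [-0.63, -0.9, 0.1, 0, 0, 0, -1]],
  ],
)

```text
time: 0.52
tool_pos: [0.4751, 0.2704, 0.288]
tcp_rot: [-1.335, -2.843, 0.002]
wrist_force: [0.8, -0.1, 1.0]
width: 0.298
grip_force: 0.0
```

Request:
jog_arm(
  increments=[
    [[-0.6, -0.9, 0.1, 0, 0, 0, -1], [0, 0, 0, 0, 0, -1, -1], [0, 0, 0, 0, 0, -1, -1], [0, 0, 0, 0, 0, -1, -1], [0, 0, 0, 0, 0, -1, -1]],
  ],
)

```text
time: 0.93
tool_pos: [0.4664, 0.2401, 0.2854]
tcp_rot: [-0.709, -3.06, 0.001]
wrist_force: [0.7, 0.5, 0.2]
width: 0.002
grip_force: 0.0
```

Request:
jog_arm(
  increments=[
    [[0, 0, 0, 0, 0, -1, -1], [0, 0, 0, 0, 0, -1, -1], [0, 0, 0, 0, 0, -1, -1], [0, 0, 0, 0, 0, 0, -1], [0, 0, 0, 0, 0, 0, -1]],
  ],
)

```text
time: 1.35
tool_pos: [0.4665, 0.2406, 0.2855]
tcp_rot: [-0.233, -3.132, 0.001]
wrist_force: [1.0, 0.2, 0.9]
width: -0.004
grip_force: 0.0
```

```bash
python3 -c "
from h import *
go(-20,25,160)"
```

```text
t 1.35 tip [-26.2  25.1 212.5] xang 180.0 tilt 0.0 F [1.  0.2 0.9] units to go [-0.21 -0.    1.75]
```

Down to tip z≈150, then a look.

Request:
jog_arm(
  increments=[
    [[-0.2, 0, 0.5, 0, 0, 0, -1], [0, 0, 0.6, 0, 0, 0, -1], [0, 0, 0.6, 0, 0, 0, -1], [0, 0, 0.4, 0, 0, 0, -1], [0, 0, 0, 0, 0, 0, -1]],
  ],
)

```text
time: 1.77
tool_pos: [0.4708, 0.2389, 0.2195]
tcp_rot: [-0.231, -3.128, 0.005]
wrist_force: [-1.0, 0.9, -0.3]
width: -0.003
grip_force: 0.0
```

```bash
python3 - <<'E'
from h import *
import cv2
go(-20,25,130)
a,d=viewer.read_camera("side");cv2.imwrite("pics/s1.png",cv2.resize(a[150:290,200:350],None,fx=4.2,fy=4.2,interpolation=2))
t=inb_w(tip()[1]);print((proj("side",t)-[200,150])*4.2, (proj("side",w(p,[(-42.5,-5,140),(-42.5,55,140)]))-[200,150])*4.2)
E
```

```text
t 1.77 tip [-22.1  23.8 146.5] xang 180.1 tilt 0.4 F [-1.   0.9 -0.3] units to go [-0.07  0.04  0.55]
[[253.46778495 252.03045334]] [[250.39893555 316.52097699]
 [183.53655619 248.75155957]]
```

View pics/s1.png

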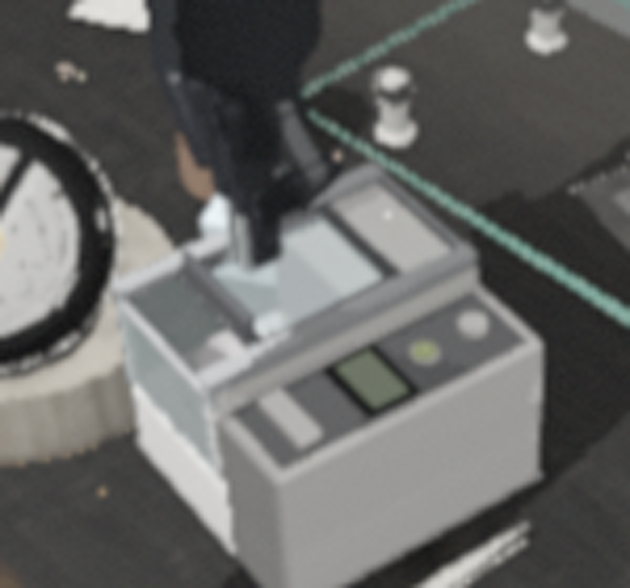

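The fingertips (about (255,260) in the crop) hover over the glass, behind the lip strip, which runs (187,255)–(255,335). Now I lower to z≈130.

Request:
jog_arm(
  increments=[
    [[0, 0, 0.25, 0, 0, 0, -1], [0, 0, 0.2, 0, 0, 0, -1], [0, 0, 0.1, 0, 0, 0, -1], [0, 0, 0, 0, 0, 0, -1], [0, 0, 0, 0, 0, 0, -1]],
  ],
)

```text
time: 2.23
tool_pos: [0.4728, 0.2399, 0.2065]
tcp_rot: [0.229, 3.133, 0.0]
wrist_force: [-0.6, -0.5, -0.2]
width: 0.001
grip_force: 0.0
```

```bash
python3 -c "
from h import *
go(-61,25,130)"
```

```text
t 2.23 tip [-19.9  25.3 133.5] xang 180.2 tilt 0.0 F [-0.6 -0.5 -0.2] units to go [ 1.37 -0.01  0.12]
```

Request:
jog_arm(
  increments=[
    [[0, 0, 0.1, 0, 0, 0, -1], [0.15, 0, 0, 0, 0, 0, -1], [0.15, 0, 0, 0, 0, 0, -1], [0.15, 0, 0, 0, 0, 0, -1], [0.15, 0, 0, 0, 0, 0, -1]],
  ],
)

```text
time: 2.65
tool_pos: [0.4546, 0.2425, 0.2035]
tcp_rot: [0.229, 3.132, 0.0]
wrist_force: [0.9, 0.1, -0.9]
width: 0.004
grip_force: 0.9
```

Request:
jog_arm(
  increments=[
    [[0.15, 0, 0, 0, 0, 0, -1], [0.15, 0, 0, 0, 0, 0, -1], [0.15, 0, 0, 0, 0, 0, -1], [0.15, 0, 0, 0, 0, 0, -1], [0, 0, 0, 0, 0, 0, -1]],
  ],
)

```text
time: 3.07
tool_pos: [0.4361, 0.2452, 0.2034]
tcp_rot: [-0.228, -3.133, 0.0]
wrist_force: [-0.5, 0.0, 0.5]
width: 0.001
grip_force: 0.0
```

```bash
python3 -c "
from h import *
go(-61,25,130)"
```

```text
t 3.07 tip [-57.   25.1 130.4] xang 180.2 tilt 0.0 F [-0.5  0.   0.5] units to go [ 0.13 -0.    0.01]
```

Request:
jog_arm(
  increments=[
    [[0.05, 0, 0, 0, 0, 0, -1], [0.05, 0, 0, 0, 0, 0, -1], [0.03, 0, 0, 0, 0, 0, -1], [0.03, 0, 0, 0, 0, 0, -1], [0.03, 0, 0, 0, 0, 0, -1]],
  ],
)

```text
time: 3.48
tool_pos: [0.4329, 0.2457, 0.2036]
tcp_rot: [0.228, 3.129, 0.0]
wrist_force: [8.1, -1.9, -4.4]
width: 0.002
grip_force: 4.3
```

```bash
python3 - <<'E'
from h import *
import cv2
go(-61,25,130)
a,d=viewer.read_camera("side");cv2.imwrite("pics/s2.png",cv2.resize(a[150:290,200:350],None,fx=4.2,fy=4.2,interpolation=2))
f=lambda x,n="side":((proj(n,w(p,x))-[200,150])*4.2).round().tolist()
for D in(0,4,8):print(D,"lip",f([(-78+D,-5,140),(-78+D,55,140)]),"rear edge",f([(12+D,-12.5,123),(12+D,62.5,123)]))
b=inb(cloud("side",d));m=(b[...,2]>131)&(b[...,2]<142)&(abs(b[...,0]+65)<25)&(b[...,1]>-7)&(b[...,1]<10);q=b[m];print(len(q),np.percentile(q[:,0],[10,50,90]))
E
```

```text
t 3.48 tip [-59.9  25.2 130.6] xang 180.2 tilt 0.2 F [ 8.1 -1.9 -4.4] units to go [ 0.04 -0.01  0.02]
0 lip [[185.0, 348.0], [120.0, 278.0]] rear edge [[357.0, 304.0], [272.0, 224.0]]
4 lip [[193.0, 345.0], [127.0, 275.0]] rear edge [[364.0, 301.0], [279.0, 220.0]]
8 lip [[200.0, 341.0], [134.0, 272.0]] rear edge [[370.0, 298.0], [285.0, 217.0]]
23 [-76.11041429 -74.74759273 -72.44394   ]
```

View pics/s2.png

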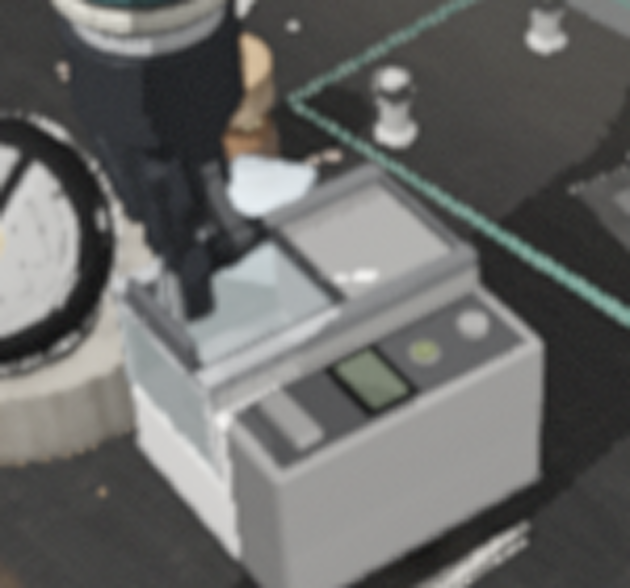

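The lip lies along (130,285)–(195,360), at the front edge (x≈-75). The force is 8 N at the stop, so the cover is shut. I back off, lift, and go over the tare bar.

Request:
jog_arm(
  increments=[
    [[-0.2, 0, 0, 0, 0, 0, -1], [-0.1, 0, -0.4, 0, 0, 0, -1], [0, 0, -0.4, 0, 0, 0, -1], [0, -0.8, 0, 0, 0, 0, -1], [0, -0.8, 0, 0, 0, 0, -1]],
  ],
)

```text
time: 3.95
tool_pos: [0.4345, 0.1978, 0.23]
tcp_rot: [0.226, 3.131, 0.003]
wrist_force: [0.5, -0.5, -0.1]
width: -0.002
grip_force: 0.0
```

Request:
jog_arm(
  increments=[
    [[0, -0.85, 0, 0, 0, 0, -1], [0, 0, 0, 0, 0, 0, -1], [0, 0, 0.4, 0, 0, 0, -1], [0, 0, 0.2, 0, 0, 0, -1], [0, 0, 0, 0, 0, 0, -1]],
  ],
)

```text
time: 4.37
tool_pos: [0.4287, 0.1721, 0.2078]
tcp_rot: [-0.228, -3.13, 0.001]
wrist_force: [-0.8, -0.4, -1.2]
width: -0.002
grip_force: 0.0
```

```bash
python3 -c "
from h import *
go(-52,-49.5,118)"
```

```text
t 4.37 tip [-53.6 -48.3 134.8] xang 180.2 tilt 0.2 F [-0.8 -0.4 -1.2] units to go [-0.05 -0.04  0.56]
```

Request:
jog_arm(
  increments=[
    [[-0.05, 0, 0.2, 0, 0, 0, -1], [0, 0, 0.2, 0, 0, 0, -1], [0, 0, 0.15, 0, 0, 0, -1], [0, 0, 0.05, 0, 0, 0, -1], [0, 0, 0, 0, 0, 0, -1]],
  ],
)

```text
time: 4.78
tool_pos: [0.4307, 0.1717, 0.1905]
tcp_rot: [-0.228, -3.132, 0.001]
wrist_force: [-0.1, -0.0, -0.1]
width: 0.001
grip_force: 0.0
```

Request:
jog_arm(
  increments=[
    [[0, 0, 0.04, 0, 0, 0, -1], [0, 0, 0.04, 0, 0, 0, -1], [0, 0, 0.04, 0, 0, 0, -1], [0, 0, 0, 0, 0, 0, -1], [0, 0, 0, 0, 0, 0, -1]],
  ],
)

```text
time: 5.2
tool_pos: [0.4314, 0.1717, 0.1882]
tcp_rot: [0.229, 3.133, 0.001]
wrist_force: [0.4, 1.0, 1.0]
width: 0.001
grip_force: 0.8
```

Request:
jog_arm(
  increments=[
    [[0, 0, 0.04, 0, 0, 0, -1], [0, 0, 0.04, 0, 0, 0, -1], [0, 0, 0, 0, 0, 0, -1], [0, 0, 0, 0, 0, 0, -1], [0, 0, 0, 0, 0, 0, -1]],
  ],
)

```text
time: 5.62
tool_pos: [0.4315, 0.1718, 0.1858]
tcp_rot: [0.229, 3.133, 0.001]
wrist_force: [-0.5, 1.2, 3.9]
width: -0.0
grip_force: 1.9
```

Request:
jog_arm(
  increments=[
    [[0, 0, 0.04, 0, 0, 0, -1], [0, 0, 0.04, 0, 0, 0, -1], [0, 0, 0, 0, 0, 0, -1], [0, 0, 0, 0, 0, 0, -1], [0, 0, 0, 0, 0, 0, -1]],
  ],
)

```text
time: 6.03
tool_pos: [0.4315, 0.1718, 0.1845]
tcp_rot: [0.229, 3.133, 0.0]
wrist_force: [-3.7, -0.9, 13.1]
width: -0.002
grip_force: 6.6
```

13 N with the tip at z≈111.5: the bar is at its hard stop. I release it and go round to the front of the lip.

Request:
jog_arm(
  increments=[
    [[0, 0, -0.3, 0, 0, 0, -1], [0, 0, -0.7, 0, 0, 0, -1], [0, 0, -0.6, 0, 0, 0, -1], [0.5, 0.8, 0, 0, 0, 0, -1], [0.5, 0.8, 0, 0, 0, 0, -1]],
  ],
)

```text
time: 6.45
tool_pos: [0.4093, 0.2234, 0.2322]
tcp_rot: [0.234, 3.13, 0.002]
wrist_force: [0.1, -0.2, -0.5]
width: -0.004
grip_force: 0.0
```

Request:
jog_arm(
  increments=[
    [[0.5, 0.75, 0, 0, 0, 0, -1], [0, 0, 0, 0, 0, 0, -1], [0, 0, 0, 0, 0, 0, -1], [0, 0, 0, 0, 0, 0, -1], [0, 0, 0, 0, 0, 0, -1]],
  ],
)

```text
time: 6.87
tool_pos: [0.3969, 0.2472, 0.2305]
tcp_rot: [-0.23, -3.133, 0.001]
wrist_force: [0.4, 0.4, -0.6]
width: 0.002
grip_force: 0.0
```

```bash
python3 - <<'E'
from h import *
import cv2
go(-97,23,130)
a,d=viewer.read_camera("side");cv2.imwrite("pics/s3.png",cv2.resize(a[150:290,200:350],None,fx=4.2,fy=4.2,interpolation=2))
E
```

```text
t 6.87 tip [-96.   21.2 157.5] xang 180.2 tilt 0.1 F [ 0.4  0.4 -0.6] units to go [0.03 0.06 0.92]
```

View pics/s3.png

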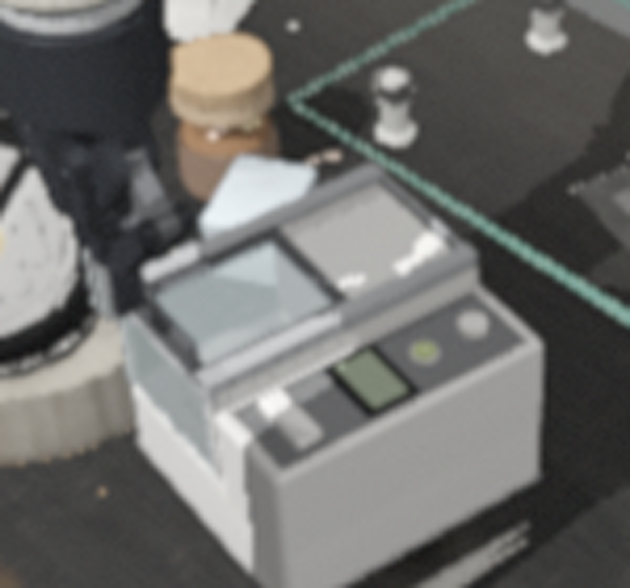

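The cover is still shut. The fingertips stand in front of the lip (about (120,290)), clear of the wheel. I lower and push back.

Request:
jog_arm(
  increments=[
    [[0, 0.06, 0.3, 0, 0, 0, -1], [0, 0, 0.3, 0, 0, 0, -1], [0, 0, 0.22, 0, 0, 0, -1], [0, 0, 0.08, 0, 0, 0, -1], [0, 0, 0, 0, 0, 0, -1]],
  ],
)

```text
time: 7.33
tool_pos: [0.3964, 0.249, 0.2023]
tcp_rot: [-0.229, -3.131, 0.003]
wrist_force: [-0.6, -0.4, -0.7]
width: 0.002
grip_force: 0.0
```

Request:
jog_arm(
  increments=[
    [[-0.15, 0, 0, 0, 0, 0, -1], [-0.15, 0, 0, 0, 0, 0, -1], [-0.15, 0, 0, 0, 0, 0, -1], [-0.15, 0, 0, 0, 0, 0, -1], [-0.15, 0, 0, 0, 0, 0, -1]],
  ],
)

```text
time: 7.75
tool_pos: [0.4198, 0.2464, 0.2041]
tcp_rot: [-0.229, -3.133, 0.0]
wrist_force: [-2.0, -0.5, -0.0]
width: -0.001
grip_force: 0.9
```

```bash
python3 -c "
from h import *
go(-28,23,130)"
```

```text
t 7.75 tip [-73.2  23.9 131.1] xang 180.2 tilt 0.0 F [-2.  -0.5 -0. ] units to go [-1.51 -0.03  0.04]
```

Request:
jog_arm(
  increments=[
    [[-0.2, 0, 0, 0, 0, 0, -1], [-0.2, 0, 0, 0, 0, 0, -1], [-0.2, 0, 0, 0, 0, 0, -1], [-0.2, 0, 0, 0, 0, 0, -1], [-0.2, 0, 0, 0, 0, 0, -1]],
  ],
)

```text
time: 8.17
tool_pos: [0.4498, 0.2419, 0.204]
tcp_rot: [0.229, 3.133, -0.0]
wrist_force: [-1.7, -1.9, 0.7]
width: 0.001
grip_force: 0.9
```

Request:
jog_arm(
  increments=[
    [[-0.1, 0, 0, 0, 0, 0, -1], [-0.1, 0, 0, 0, 0, 0, -1], [-0.07, 0, 0, 0, 0, 0, -1], [-0.04, 0, 0, 0, 0, 0, -1], [0, 0, 0, 0, 0, 0, -1]],
  ],
)

```text
time: 8.58
tool_pos: [0.4587, 0.2408, 0.204]
tcp_rot: [0.229, 3.133, 0.001]
wrist_force: [-0.9, 0.5, -0.5]
width: -0.002
grip_force: 0.1
```

```bash
python3 -c "
from h import *
go(-28,24,130)"
```

```text
t 8.58 tip [-33.9  24.2 131. ] xang 180.2 tilt 0.0 F [-0.9  0.5 -0.5] units to go [-0.2  -0.01  0.03]
```

Request:
jog_arm(
  increments=[
    [[-0.06, 0, 0, 0, 0, 0, -1], [-0.06, 0, 0, 0, 0, 0, -1], [-0.04, 0, 0, 0, 0, 0, -1], [-0.03, 0, 0, 0, 0, 0, -1], [0, 0, 0, 0, 0, 0, -1]],
  ],
)

```text
time: 9.0
tool_pos: [0.4641, 0.24, 0.204]
tcp_rot: [0.229, 3.133, 0.0]
wrist_force: [-1.2, -0.6, 0.6]
width: 0.002
grip_force: 0.4
```

Request:
jog_arm(
  increments=[
    [[-0.03, 0, 0, 0, 0, 0, -1], [-0.03, 0, 0, 0, 0, 0, -1], [-0.02, 0, 0, 0, 0, 0, -1], [0, 0, 0, 0, 0, 0, -1], [0, 0, 0, 0, 0, 0, -1]],
  ],
)

```text
time: 9.42
tool_pos: [0.4665, 0.2396, 0.204]
tcp_rot: [0.229, 3.133, 0.0]
wrist_force: [-1.0, 0.6, -0.0]
width: 0.003
grip_force: 0.5
```

```bash
python3 -c "
from h import *
go(-28,24,130)"
```

```text
t 9.42 tip [-26.   24.1 131. ] xang 180.2 tilt 0.0 F [-1.   0.6 -0. ] units to go [ 0.07 -0.    0.03]
```

Not at the stop yet, so I push on gently.

Request:
jog_arm(
  increments=[
    [[-0.03, 0, 0, 0, 0, 0, -1], [-0.03, 0, 0, 0, 0, 0, -1], [-0.03, 0, 0, 0, 0, 0, -1], [0, 0, 0, 0, 0, 0, -1], [0, 0, 0, 0, 0, 0, -1]],
  ],
)

```text
time: 9.83
tool_pos: [0.4672, 0.2395, 0.204]
tcp_rot: [-0.229, -3.129, -0.0]
wrist_force: [-8.8, 1.3, 5.4]
width: 0.002
grip_force: 4.2
```

8.8 N: the cover is at the rear stop. I back off, lift, and check.

Request:
jog_arm(
  increments=[
    [[0.2, 0, 0, 0, 0, 0, -1], [0.2, 0, 0, 0, 0, 0, -1], [0, 0, -0.6, 0, 0, 0, -1], [0, 0, -1, 0, 0, 0, -1], [0, 0, -1, 0, 0, 0, -1]],
  ],
)

```text
time: 10.25
tool_pos: [0.4561, 0.2404, 0.2814]
tcp_rot: [-0.228, -3.131, 0.003]
wrist_force: [0.2, 0.7, 0.2]
width: 0.004
grip_force: 0.0
```

Request:
jog_arm(
  increments=[
    [[0, 0.7, -0.8, 0, 0, 0, -1], [0, 0.9, -0.5, 0, 0, 0, -1], [0, 0.9, 0, 0, 0, 0, -1], [0, 0.9, 0, 0, 0, 0, -1], [0, 0, 0, 0, 0, 0, -1]],
  ],
)

```text
time: 10.67
tool_pos: [0.4726, 0.3457, 0.3218]
tcp_rot: [0.225, 3.131, 0.006]
wrist_force: [-0.3, -0.1, 0.7]
width: -0.0
grip_force: 0.0
```

```bash
python3 - <<'E'
from h import *
import cv2
go(-28,24,130)
a,d=viewer.read_camera("side");cv2.imwrite("pics/s4.png",cv2.resize(a[150:290,200:350],None,fx=4.2,fy=4.2,interpolation=2))
for n in("top","side"):
  d=viewer.read_camera(n)[1];b=inb(cloud(n,d));m=(b[...,2]>133)&(b[...,2]<144)&(b[...,0]>-80)&(b[...,0]<20)&(b[...,1]>-7)&(b[...,1]<57);print(n,m.sum(),np.percentile(b[m][:,0],[10,50,90]))
E
```

```text
t 10.67 tip [-35.6 130.2 248.8] xang 180.3 tilt 0.3 F [-0.3 -0.1  0.7] units to go [-0.22 -3.56  3.95]
top 85 [-13.8343766  -11.53578375  -9.10034114]
side 78 [-14.59404686 -12.68948327  -8.94512479]
```

View pics/s4.png

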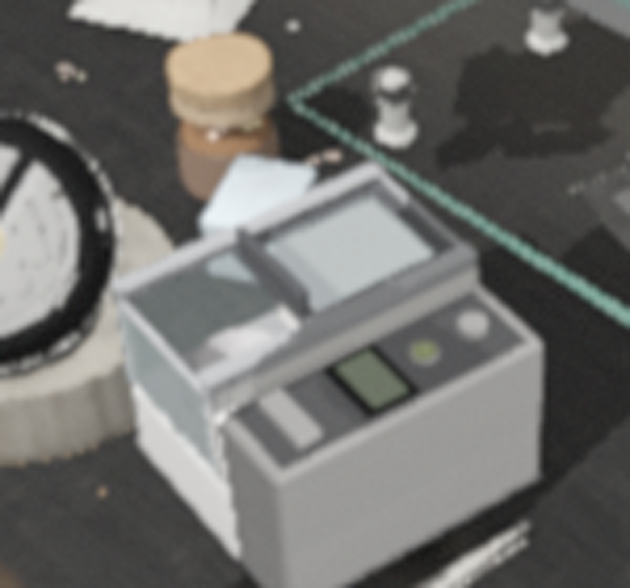

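The lip, (240,235)–(305,305), measures x≈-12.5, against -13 when fully open. The dish stands on its pan at about (250,330), and the arm is clear.

```bash
python3 -c "
from workcell import bot
print(bot.finish_job())"
```

```text
the job is handed in; nothing more can be done
None
```

The job is handed in: I drew the cover fully shut, pressed the tare bar to its stop and let it up, then pushed the cover back to its rear stop, finishing at 10.7 s of the 46 s allowed with the arm clear.

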